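Nip up the weeping filler plug on the glue pot

TASK

The filler plug on top of the glue pressure pot is weeping. Shut the air off at the lever valve beside the pot first, then screw the plug in clockwise by its T-handle until it goes snug (firm, but not forced), and then turn the air fully back on. Leave the glue bottle, the tape measure and the spring clamp beside the pot where they are.

Things in the scene. Friction and masses are not known exactly. Their poses are not given: they have to be found in the camera images.
- plug_grip (a point): Centre of the flat-sided hub of the plug's steel T-handle, on the pot's axis, 174 mm above the bench. Hub 34 mm along own x, 14 mm wide across own y (pinch here), 23 mm high; round arms to 116 mm overall along own x. Below it a 14 mm neck, 20 mm long, then a 47 mm hexagon (top 35 mm below the point). Own z up = screw axis; x, y turn with the plug, alike after half a turn.
- plug (a joint): Turn of the plug (rad), growing clockwise from above (in); starts within 0.7 of 0, sinks 0.5 mm a rad. Turns freely (0.07 N m) for 0.5 to 2.8 rad, never alike; then the taper bites and resistance grows about 0.5 N m a rad, with no stop. Snug: from 0.35 N m (0.7 rad past the bite); aim at 0.5; over 0.9 (1.8 rad past) may be forced. The handle twists 0.3 rad per N m and springs back; the plug stays.
- plug_seat: Brass seat of the taper, hidden inside the lid's bush under the plug, on the screw axis; the plug bears on it once it bites. Nothing to handle.
- valve_lever (a joint): Angle of the air valve's lever about its upright pivot (rad), counter-clockwise from above: 0 = shut (lever across the pipe, toward the pot's front), 1.571 = fully open (along the pipe, away from the pot). A stop at each end; starts open, at 1.45 to 1.57. Friction 0.2 N m; stays where it is left.
- lever_grip (a point): Centre of the lever's black sleeve, 130 mm above the bench, 70 mm out from the pivot. Sleeve 64 mm long (own x), 18 mm wide (own y), 11 mm high, free on all sides; the pipe below it reaches up to 80 mm. Own x points from here to the pivot, own z up.
- valve_pivot (a point): Point on the valve lever's upright pivot axis, 130 mm above the bench (level with the sleeve's centre), 168 mm from the plug's axis (along the pot's own -y; its pressure gauge faces the pot's own -x). Own axes are the pot's.
- bottle_mid (a point): Loose bystander: glue bottle with a spout, 44x55x192 mm, standing left of the pot; point half-way up.
- measure_mid (a point): Loose bystander: yellow pocket tape measure, 30x70x54 mm, standing left of the pot, in front of the bottle; point half-way up.
- clamp_mid (a point): Loose bystander: spring clamp, 70x120x24 mm, lying between the pot and the robot, nearer the valve; point half-way up.

How it is judged:
By the outcome, as a careful person would: the job done as asked, in the order asked, and still so for the second after the job is handed in, with the robot touching nothing.
It also fails if it takes over 72 s, if anything falls off the work surface, if the arm or the gripper's body presses on something with over 40 N, if the wrist force passes 120 N, or if a joint passes its speed limit or range.

ROBOT

A 6-joint arm with a two-finger parallel gripper is mounted at the origin on the work surface; the furniture and walls round the work are solid. World frame = base frame: x ahead of the robot, y to its left, z up, the work surface at z = 0. Lengths are in m, angles in rad, forces in N, time in s.
With the tool pointing down it reaches from about 0.325 to 0.875 m from the base axis. Payload 4.4 kg.
Tool frame: the origin (TCP) lies on the centre line of the jaws, within the pads' length; the fingertips stand 17 mm ahead of it and the grasp point (between the pads) lies 2 mm behind it; z points along the fingers, y is the direction in which the jaws open and shut (so a half turn about z gives the same grasp; the last joint's range is limited). The gripper opens to 85 mm and grips with 20 to 120 N. Pads are 22 mm wide; open, the fingers measure 114 mm over their backs; the gripper's body (76 mm by 85 mm) begins 54 mm behind the grasp point. The pads swing forward as they close: fully open they stand 13 mm farther back than shut.
Start: joints at [1.099, 0.207, 1.542, -0, 1.393, -0.15], TCP at [0.181, 0.546, 0.248] pointing down, gripper open.
Joint ranges: [-2.73, 2.73], [-0.86, 2.22], [0.23, 2.46], [-1.11, 4.25], [0.08, 2.63], [-2.82, 2.82]. Speed limits (rad/s): [2.79, 2.79, 3.14, 3.14, 3.14, 3.14].

INTERFACE

Orientations are given as [roll, pitch, yaw] about the fixed x, y, z axes, in that order (R = Rz(yaw) Ry(pitch) Rx(roll)).
In Python, from rig import arm, imaging gives the robot as it stands. The module is installed in compiled form; this text tells all that it offers.
- The arm moves only by the tool arm_command, never from a script. Its argument "plan" is a list of rows, each a list of 4 numbers: the shift along the tool's x, y, z in cm, then the turn about the tool's z in rad. A call has 1 to 12 rows; each row is the pose to reach, as a shift and turn from the pose measured when the call began, along the tool's axes at that moment; what a row does not reach only later rows make up. A row lasts 1/10 s, in which the tool goes at most 50 mm and 8.59 degrees, less where a joint would pass 70% of its speed; a pose out of reach is approached as far as the arm can. A call with a gripper value outside its range is refused whole. "fingers" is the opening, from -1 (shut) to 1 (fully open), so that 0 is half open, set as the call begins (left out, the last holds). The fingers move at their own pace and stop on an object; "force" is the grip in N (left out, the last holds). Time passes only in rows, so rows that repeat a pose let the fingers close. It gives the time, the measured TCP pose, the force and the opening at its end, in the units of the state.
- arm.get_obs(): the state, without advancing time (a new reading comes with each control period).
- imaging.snapshot(name): name is "side" or "top"; returns a dict with "img" (480x640x3 uint8, red, green, blue), "z_map" (480x640 float32, m along the optical axis (not along the pixel's ray), 0 where there is no reading), "K" (3x3 intrinsics, pixels), "xyz" and "orientation" of the camera in the world. Camera axes: x right, y up, looking along -z (the intrinsics and any distortion apply to the point x, -y, -z); pixel columns grow to the right and rows downward; lengths in m; the calibration is good to about 2 mm. A picture is of the moment at which its call begins.
- arm.sign_off(): hands the job in, once; it reports no verdict.
The state is a dict: "time": time; "joints": joint angles; "qvel": joint speeds; "joint_efforts": joint torques, N m; "tcp_pos": TCP position; "ee_rot": TCP orientation; "contact_force": force on the tool from outside, world axes, zero at the start; "torque": the same for the moment, N m; "width": opening from 0.0 (shut) to 1.0 (fully open).
Only numpy, scipy, OpenCV 4.12 (cv2) and the standard library are available. Lean on these libraries where they do the work, as an engineer would, in place of code of your own. Each camera call takes 0.05 s, during which the arm holds its last target.

## Working session

There is one attempt and no reset: what is moved stays moved. The work goes in short steps, Python scripts to look and compute and a tool call to move; the robot and the scene stay as the last step left them, time stands still between calls to the robot, and variables do not carry over. Pictures are saved under pics/ and viewed, and the job is handed in when it is done.

Besides the shell and the picture viewer there is one more tool, called as name(argument=value, ...) on one line, values as JSON. arm_command: Moves the arm, as the interface text tells. Its arguments: {"type":"object","properties":{"plan":{"type":"array"},"fingers":{"type":"number"},"force":{"type":"number"}},"required":["plan"]}

```bash
mkdir -p pics; cat > h.py <<'E'
import numpy as np,cv2
from scipy.spatial.transform import Rotation as R
from rig import arm,imaging
def snap(n,f):
    s=imaging.snapshot(n); cv2.imwrite(f'pics/{f}.png',s['img'][:,:,::-1]); np.savez(f'pics/{f}.npz',**{k:np.array(v) for k,v in s.items()}); return s
def rot(s):
    o=np.array(s['orientation'],float)
    return o if o.shape==(3,3) else R.from_euler('xyz',o).as_matrix() 
def cloud(s):
    K=s['K'];z=s['z_map'];v,u=np.mgrid[:480,:640]
    p=np.stack([(u-K[0,2])/K[0,0]*z,-(v-K[1,2])/K[1,1]*z,-z],-1)
    return p@rot(s).T+np.array(s['xyz'])
def onplane(s,u,v,h):
    K=s['K'];d=rot(s)@np.array([(u-K[0,2])/K[0,0],-(v-K[1,2])/K[1,1],-1]);c=np.array(s['xyz'])
    return c+d*(h-c[2])/d[2]
E
python3 - <<'E'
from h import *
for n in('top','side'):
    s=snap(n,n+'0'); print(s.keys(),s['K'],s['xyz'],s['orientation'])
print(arm.get_obs())
E
```

```text
dict_keys(['img', 'z_map', 'K', 'xyz', 'orientation']) [[462.51428159   0.         324.32407414]
 [  0.         462.51428159 246.42008248]
 [  0.           0.           1.        ]] [ 0.29331528 -0.0516491   1.00287479] [ 0.17946871  0.03450282 -1.5974084 ]
dict_keys(['img', 'z_map', 'K', 'xyz', 'orientation']) [[468.1020202    0.         323.1002195 ]
 [  0.         468.1020202  243.40410332]
 [  0.           0.           1.        ]] [ 0.298858   -0.73993833  0.62615368] [ 0.97254353 -0.01540622 -0.20148606]
{'time': 0.1, 'joints': array([ 1.09954237e+00,  2.07395029e-01,  1.54283984e+00,  7.67648900e-06,
        1.39349934e+00, -1.50501485e-01]), 'qvel': array([-1.81513405e-03, -1.62237368e-03, -2.77092060e-03,  1.72387669e-03,
       -9.41122390e-05,  9.13243098e-04]), 'joint_efforts': array([-5.23360413e-04, -3.84092367e+01, -2.92546964e+01, -1.15943481e-04,
        4.93670086e-03, -2.20774055e-06]), 'tcp_pos': array([0.18099228, 0.54507531, 0.247194  ]), 'ee_rot': array([-3.13947644e+00, -3.28559068e-04,  2.82083847e+00]), 'contact_force': array([ 0.56322432, -0.17712359, -1.24204395]), 'torque': array([-0.02334307,  0.01615372, -0.03389239]), 'width': 1.0009308656254121}
```

View pics/top0.png

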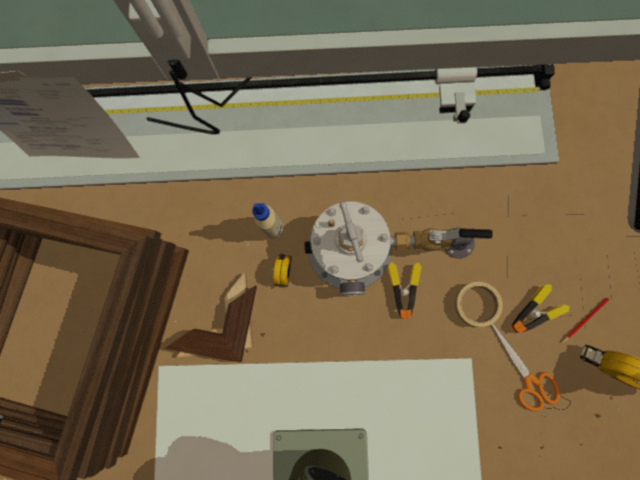

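View pics/side0.png

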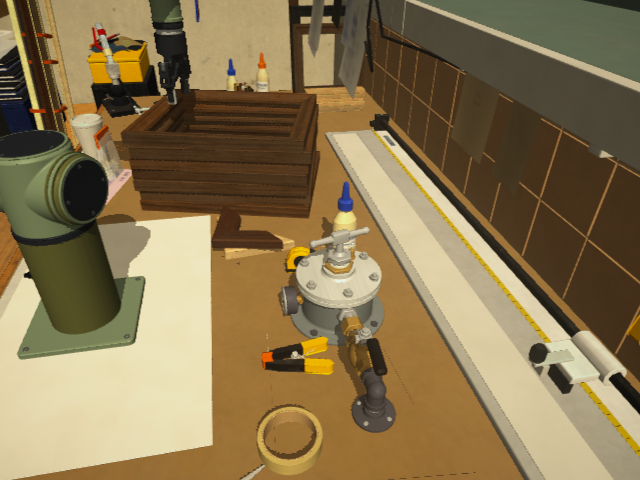

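The top view shows the pot at about (350,240), the T-handle from about (343,207) to (360,258), the valve lever's black sleeve at (475,234), the clamp at (405,290), the bottle at (268,220) and the tape measure at (283,270). In the side view the lever sits at (376,355). Next I'll measure these from depth.

```bash
cat > m.py <<'E'
from h import *
import sys
def load(f): return dict(np.load(f'pics/{f}.npz'))
def meas(f):
    s=load(f);P=cloud(s);img=s['img'].astype(int);ok=s['z_map']>0
    v,u=np.mgrid[:480,:640]
    return s,P,img,ok,u,v
E
python3 - <<'E'
from m import *
for f,box in(('top0',(290,510,180,330)),('side0',(240,400,180,440))):
    s,P,img,ok,u,v=meas(f)
    b=ok&(u>box[0])&(u<box[1])&(v>box[2])&(v<box[3])
    h=b&(P[...,2]>.163)&(P[...,2]<.195)&(np.ptp(img,axis=2)<60)&(u>300)&(u<395)
    if f=='side0': h&=(P[...,2]<.2)
    q=P[h];print(f,'handle n',len(q),np.median(q,0),q.min(0),q.max(0))
    r=cv2.minAreaRect((q[:,:2]*1000).astype(np.float32));print(r)
    l=b&(P[...,2]>.115)&(P[...,2]<.15)&(img.max(2)<70)
    q=P[l];print('lever n',len(q),np.median(q,0),q.min(0),q.max(0));print(cv2.minAreaRect((q[:,:2]*1000).astype(np.float32)))
    lid=b&(P[...,2]>.10)&(P[...,2]<.16)
    print('bench z',np.median(P[400:440,220:260,2]) , np.median(P[330:350,400:440,2]))
# lid circle from top
s,P,img,ok,u,v=meas('top0')
for (uu,vv) in [(350,210),(320,245),(385,245),(350,288),(268,215),(283,270),(405,290),(405,240),(435,238),(460,248),(350,130),(350,60),(350,20),(170,50)]:
    print(uu,vv,P[vv,uu].round(3))
E
```

```text
top0 handle n 431 [ 0.46869137 -0.07643551  0.18086044] [ 0.41453918 -0.09626504  0.17094619] [ 0.5260785  -0.0562611   0.18898501]
((470.41387939453125, -76.55801391601562), (115.17406463623047, 14.230391502380371), 14.549967765808105)
lever n 277 [ 0.46736735 -0.31059253  0.13559304] [ 0.45919265 -0.34258991  0.1275414 ] [ 0.47841327 -0.28256903  0.13972393]
((467.8013916015625, -312.278564453125), (60.36448669433594, 16.572519302368164), 85.20178985595703)
bench z 0.0019004287989128343 0.0006287850039966569
side0 handle n 538 [ 0.47030485 -0.08191428  0.17753903] [ 0.41536693 -0.09716079  0.16302635] [0.53076315 0.09836888 0.19162721]
((504.1976623535156, -17.627586364746094), (220.06124877929688, 87.55609130859375), 61.4132080078125)
lever n 446 [ 0.46757444 -0.31877632  0.13417336] [ 0.45911947 -0.34643965  0.11710982] [0.509173   0.09594243 0.14261692]
((483.450439453125, -124.76716613769531), (444.1043701171875, 16.471521377563477), 85.46676635742188)
bench z -0.0005807113283689547 -0.0006960055672872723
350 210 [ 0.531 -0.078  0.099]
320 245 [ 0.461 -0.016  0.098]
385 245 [ 0.457 -0.145  0.098]
350 288 [ 0.376 -0.073  0.072]
268 215 [0.515 0.081 0.142]
283 270 [0.419 0.063 0.054]
405 290 [ 0.373 -0.19   0.024]
405 240 [ 0.471 -0.189  0.073]
435 238 [ 0.466 -0.242  0.11 ]
460 248 [ 0.46  -0.313  0.018]
350 130 [ 0.736 -0.087  0.024]
350 60 [ 0.61  -0.073  0.499]
350 20 [ 0.643 -0.074  0.526]
170 50 [0.575 0.111 0.586]
```

```bash
cat >> h.py <<'E'
def d(target,yaw,o=None):
    "shift in cm along tool axes + turn"
    o=o or arm.get_obs(); Rm=R.from_euler('xyz',o['ee_rot']).as_matrix()
    s=Rm.T@(np.array(target)-o['tcp_pos'])*100
    t=(o['ee_rot'][2]-yaw+np.pi)%(2*np.pi)-np.pi
    return s.round(2),round(t,3)
def st():
    o=arm.get_obs()
    print('t',round(o['time'],2),'j',np.round(o['joints'],3),'p',np.round(o['tcp_pos'],4),'rpy',np.round(o['ee_rot'],3),'F',np.round(o['contact_force'],2),'M',np.round(o['torque'],3),'w',round(o['width'],3))
E
python3 - <<'E'
from h import *
for w,y in(((.38,.25,.28),2.3),((.45,-.05,.30),1.8),((.468,-.3125,.22),1.487)): print(d(w,y))
E
```

```text
(array([-28.19, -21.74,  -3.24]), np.float64(0.521))
(array([-44.29, -48.  ,  -5.19]), np.float64(1.021))
(array([-54.28, -72.33,   2.85]), np.float64(1.334))
```

arm_command(plan=[[-7, -5.4, -3.2, 0.13], [-14, -10.8, -3.2, 0.26], [-21, -16.3, -3.2, 0.39], [-28.2, -21.7, -3.2, 0.52], [-32, -28, -3.5, 0.64], [-36, -34.7, -4, 0.77], [-40, -41.3, -4.5, 0.9], [-44.3, -48, -5, 1.02], [-46.3, -52, -5, 1.1], [-48.3, -56, -5, 1.2], [-50, -60, -4, 1.3], [-52, -65, -3, 1.33]], fingers=1, force=30)

```text
time: 1.3
tcp_pos: [0.4177, 0.0025, 0.2867]
ee_rot: [3.141, 0.002, 1.488]
contact_force: [0.2, 0.1, 0.0]
width: 0.998
```

```bash
python3 - <<'E'
from h import *
st(); print(d((.468,-.3125,.20),1.487))
E
```

```text
t 1.3 j [-0.201 -0.173  1.848 -0.002  1.467 -0.118] p [0.4177 0.0025 0.2867] rpy [3.141e+00 2.000e-03 1.488e+00] F [0.22 0.07 0.01] M [ 0.037 -0.034 -0.043] w 0.998
(array([-30.96,   7.61,   8.73]), np.float64(0.001))
```

arm_command(plan=[[-5, 1.3, 1, 0], [-10, 2.6, 2, 0], [-15, 3.8, 3.5, 0], [-20, 5, 5, 0], [-25, 6.3, 7, 0], [-30, 7.5, 8, 0], [-31, 7.6, 8.7, 0], [-31, 7.6, 8.7, 0], [-31, 7.6, 8.7, 0], [-31, 7.6, 8.7, 0]], fingers=0)

```text
time: 2.3
tcp_pos: [0.4678, -0.3118, 0.2003]
ee_rot: [-3.141, 0.001, 1.489]
contact_force: [0.1, 0.2, 0.4]
width: 0.498
```

```bash
python3 - <<'E'
from h import *
st(); print(d((.468,-.3125,.131),1.487)); snap('side','side1');snap('top','top1')
E
```

```text
t 2.3 j [-7.410e-01  2.230e-01  1.625e+00 -1.000e-03  1.293e+00 -6.590e-01] p [ 0.4678 -0.3118  0.2003] rpy [-3.141e+00  1.000e-03  1.489e+00] F [0.07 0.22 0.4 ] M [ 0.034 -0.025 -0.003] w 0.498
(array([-0.06,  0.02,  6.93]), np.float64(0.002))
```

View pics/side1.png

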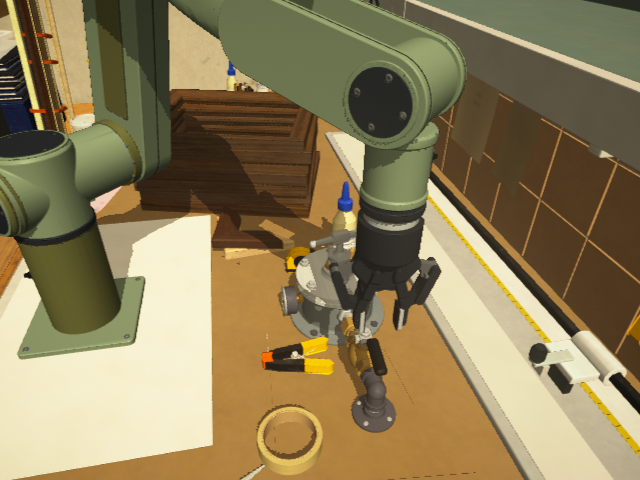

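The side view shows the half-open fingers at (347,300) and (402,322), straddling the sleeve at (376,355), which is below them. I'll go down and pinch it.

arm_command(plan=[[0, 0, 2, 0], [0, 0, 4, 0], [0, 0, 5.5, 0], [0, 0, 6.9, 0], [0, 0, 6.9, 0], [0, 0, 6.9, 0]])

```text
time: 3.0
tcp_pos: [0.4684, -0.3117, 0.132]
ee_rot: [3.141, 0.002, 1.49]
contact_force: [-0.5, 0.2, 0.8]
width: 0.497
```

arm_command(plan=[[0, 0, 0, 0], [0, 0, 0, 0], [0, 0, 0, 0], [0, 0, 0, 0], [0, 0, 0, 0], [0, 0, 0, 0], [0, 0, 0, 0], [0, 0, 0, 0]], fingers=-1, force=30)

```text
time: 3.8
tcp_pos: [0.4691, -0.3123, 0.1332]
ee_rot: [3.139, 0.004, 1.49]
contact_force: [-0.4, 0.6, 6.0]
width: 0.199
```

```bash
python3 - <<'E'
from h import *
st(); snap('side','side2')
E
```

```text
t 3.8 j [-7.400e-01  3.010e-01  1.679e+00 -1.000e-03  1.157e+00 -6.590e-01] p [ 0.4691 -0.3123  0.1332] rpy [3.139 0.004 1.49 ] F [-0.41  0.57  6.03] M [0.077 0.019 0.104] w 0.199
```

View pics/side2.png

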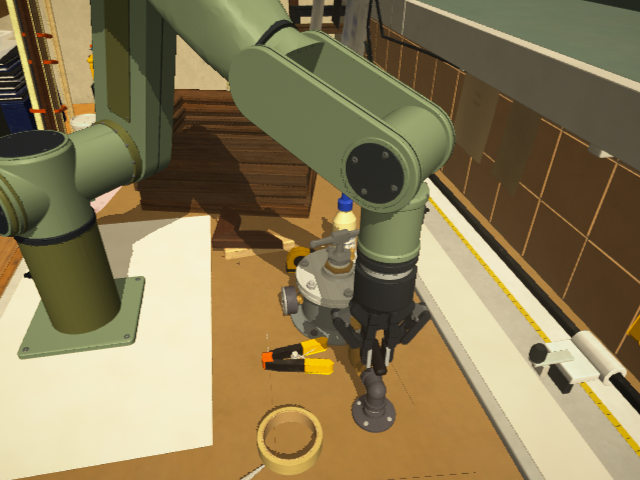

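The fingers closed to 17 mm on the sleeve, so it is pinched. Now I'll swing it clockwise about the pivot.

arm_command(plan=[[0.03, -0.7, 0, 0.1], [0.14, -1.39, 0, 0.2], [0.31, -2.07, 0, 0.3], [0.55, -2.73, 0, 0.4], [0.86, -3.36, 0, 0.5], [1.22, -3.95, 0, 0.6], [1.22, -3.95, 0, 0.6]])

```text
time: 4.55
tcp_pos: [0.4303, -0.2969, 0.1332]
ee_rot: [3.137, 0.002, 0.89]
contact_force: [-1.0, -0.4, 1.4]
width: 0.203
```

```bash
python3 - <<'E'
from h import *
st()
E
```

```text
t 4.55 j [-7.690e-01  2.210e-01  1.781e+00 -1.000e-03  1.135e+00 -8.700e-02] p [ 0.4303 -0.2969  0.1332] rpy [3.137e+00 2.000e-03 8.900e-01] F [-0.98 -0.38  1.45] M [-0.135  0.115 -0.187] w 0.203
```

arm_command(plan=[[0.03, -0.7, 0, 0.1], [0.14, -1.39, 0, 0.2], [0.31, -2.07, 0, 0.3], [0.55, -2.73, 0, 0.4], [0.86, -3.36, 0, 0.5], [1.22, -3.95, 0, 0.6], [1.65, -4.51, 0, 0.7], [1.65, -4.51, 0, 0.7]])

```text
time: 5.35
tcp_pos: [0.4058, -0.2559, 0.1332]
ee_rot: [3.136, -0.002, 0.191]
contact_force: [-0.7, -0.9, 1.2]
width: 0.2
```

```bash
python3 - <<'E'
from h import *
st()
E
```

```text
t 5.35 j [-0.742  0.135  1.885 -0.002  1.117  0.638] p [ 0.4058 -0.2559  0.1332] rpy [ 3.136e+00 -2.000e-03  1.910e-01] F [-0.73 -0.86  1.19] M [-0.194  0.25  -0.285] w 0.2
```

arm_command(plan=[[0.01, -0.35, 0, 0.05], [0.03, -0.7, 0, 0.1], [0.06, -0.91, 0, 0.13], [0.08, -1.05, 0, 0.15], [0.08, -1.05, 0, 0.15]])

```text
time: 5.85
tcp_pos: [0.4046, -0.246, 0.1332]
ee_rot: [3.136, -0.002, 0.043]
contact_force: [-0.6, -2.6, 1.9]
width: 0.202
```

```bash
python3 - <<'E'
from h import *
st()
E
```

```text
t 5.85 j [-0.728  0.122  1.899 -0.003  1.115  0.801] p [ 0.4046 -0.246   0.1332] rpy [ 3.136e+00 -2.000e-03  4.300e-02] F [-0.55 -2.58  1.87] M [-0.38   0.187 -0.095] w 0.202
```

arm_command(plan=[[0, -0.14, 0, 0.02], [0, -0.28, 0, 0.04], [0, -0.28, 0, 0.04]])

```text
time: 6.15
tcp_pos: [0.4045, -0.2439, 0.1333]
ee_rot: [3.134, -0.003, 0.004]
contact_force: [-0.4, -5.2, -0.2]
width: 0.204
```

```bash
python3 - <<'E'
from h import *
st()
E
```

```text
t 6.15 j [-0.723  0.119  1.903 -0.004  1.113  0.845] p [ 0.4045 -0.2439  0.1333] rpy [ 3.134e+00 -3.000e-03  4.000e-03] F [-0.38 -5.22 -0.25] M [-0.722  0.153  0.229] w 0.204
```

arm_command(plan=[[0, -0.15, 0, 0.01], [0, -0.3, 0, 0.02], [0, -0.3, 0, 0.02]])

```text
time: 6.45
tcp_pos: [0.4046, -0.2437, 0.1333]
ee_rot: [3.127, -0.003, -0.013]
contact_force: [-1.3, -11.6, -4.2]
width: 0.205
```

```bash
python3 - <<'E'
from h import *
st()
E
```

```text
t 6.45 j [-0.72   0.116  1.906 -0.01   1.108  0.869] p [ 0.4046 -0.2437  0.1333] rpy [ 3.127e+00 -3.000e-03 -1.300e-02] F [ -1.26 -11.6   -4.21] M [-1.729  0.157  0.707] w 0.205
```

The position has stopped changing while the force climbs to 11.6 N, so the lever is on its shut stop. I'll release and rise.

arm_command(plan=[[0, 0.1, 0, 0], [0, 0.1, 0, 0], [0, 0.1, 0, 0], [0, 0.1, 0, 0], [0, 0.1, -3, 0], [0, 0.1, -7, 0], [0, 0.1, -11, 0]], fingers=0)

```text
time: 7.15
tcp_pos: [0.4037, -0.2421, 0.2438]
ee_rot: [3.129, -0.001, -0.013]
contact_force: [0.4, -0.9, 1.0]
width: 0.5
```

```bash
python3 - <<'E'
from h import *
st(); snap('top','top3');snap('side','side3')
print(d((.4705,-.0766,.24),3.395))
from m import *
for f in('side3','top3'):
    s,P,img,ok,u,v=meas(f)
    l=ok&(P[...,2]>.115)&(P[...,2]<.145)&(img.max(2)<70)&(P[...,0]>.35)&(P[...,0]<.5)&(P[...,1]<-.2)&(P[...,1]>-.36)
    q=P[l];print(len(q),np.median(q,0));print(cv2.minAreaRect((q[:,:2]*1000).astype(np.float32)))
E
```

```text
t 7.15 j [-0.719 -0.02   1.798 -0.009  1.355  0.867] p [ 0.4037 -0.2421  0.2438] rpy [ 3.129e+00 -1.000e-03 -1.300e-02] F [ 0.41 -0.88  0.96] M [-0.008 -0.016 -0.062] w 0.5
(array([  6.07, -16.98,   0.7 ]), np.float64(2.875))
445 [ 0.40288364 -0.24991803  0.13375898]
((403.91064453125, -246.0223388671875), (62.334312438964844, 18.42934226989746), 0.8696889877319336)
144 [ 0.38984651 -0.24480915  0.13545406]
((389.9883728027344, -245.01235961914062), (15.209126472473145, 33.808319091796875), 89.4905014038086)
```

View pics/side3.png

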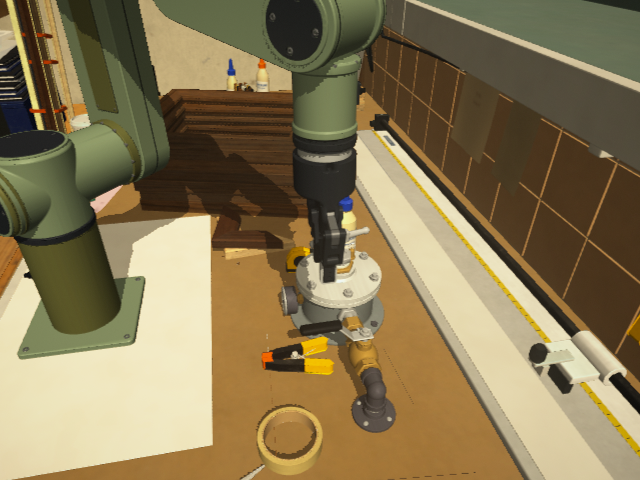

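The side view shows the lever across the pipe, sleeve at (320,327), 0.9° off the x axis, so it is shut. Now to the plug, winding the wrist back for a single grip.

arm_command(plan=[[0.5, -1.5, 0, -0.14], [1, -3, 0, -0.28], [1.5, -4.5, 0, -0.42], [2, -6, 0, -0.56], [2.5, -7.5, 0, -0.7], [3, -9, 0, -0.84], [3.5, -10.5, 0, -0.98], [4, -12, 0, -1.12], [4.5, -13.5, 0, -1.26], [5, -15, 0, -1.4], [5.5, -16, 0.3, -1.54], [6.1, -17, 0.7, -1.68]])

```text
time: 8.45
tcp_pos: [0.4706, -0.0753, 0.2393]
ee_rot: [3.132, 0.023, 1.673]
contact_force: [0.5, 0.3, -0.2]
width: 0.501
```

```bash
python3 - <<'E'
from h import *
st(); print(d((.4705,-.0766,.23),3.395))
E
```

```text
t 8.45 j [-0.33  -0.008  1.796 -0.017  1.335 -0.429] p [ 0.4706 -0.0753  0.2393] rpy [3.132 0.023 1.673] F [ 0.45  0.25 -0.22] M [0.004 0.024 0.007] w 0.501
(array([-0.11, -0.04,  0.93]), np.float64(-1.722))
```

arm_command(plan=[[-0.1, 0, 0.5, -0.14], [-0.1, 0, 0.9, -0.28], [-0.1, 0, 0.9, -0.43], [-0.1, 0, 0.9, -0.57], [-0.1, 0, 0.9, -0.71], [-0.1, 0, 0.9, -0.86], [-0.1, 0, 0.9, -1.0], [-0.1, 0, 0.9, -1.15], [-0.1, 0, 0.9, -1.29], [-0.1, 0, 0.9, -1.43], [-0.1, 0, 0.9, -1.58], [-0.1, 0, 0.9, -1.72]])

```text
time: 9.65
tcp_pos: [0.4703, -0.0759, 0.2295]
ee_rot: [-3.119, 0.005, -2.884]
contact_force: [-0.4, -0.4, -0.2]
width: 0.499
```

```bash
python3 - <<'E'
from h import *
st(); snap('side','side4'); snap('top','top4');print(d((.4705,-.0766,.172),3.395))
E
```

```text
t 9.65 j [-3.320e-01  2.000e-03  1.807e+00 -1.700e-02  1.316e+00 -2.156e+00] p [ 0.4703 -0.0759  0.2295] rpy [-3.119  0.005 -2.884] F [-0.41 -0.4  -0.18] M [0.034 0.019 0.034] w 0.499
(array([0.03, 0.07, 5.76]), np.float64(-0.002))
```

View pics/side4.png

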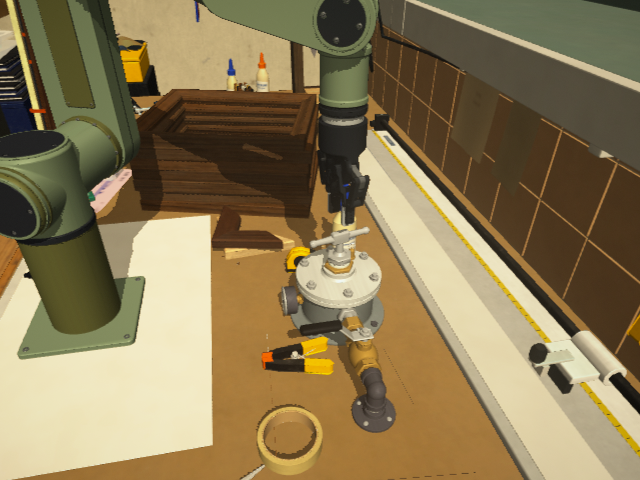

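View pics/top4.png

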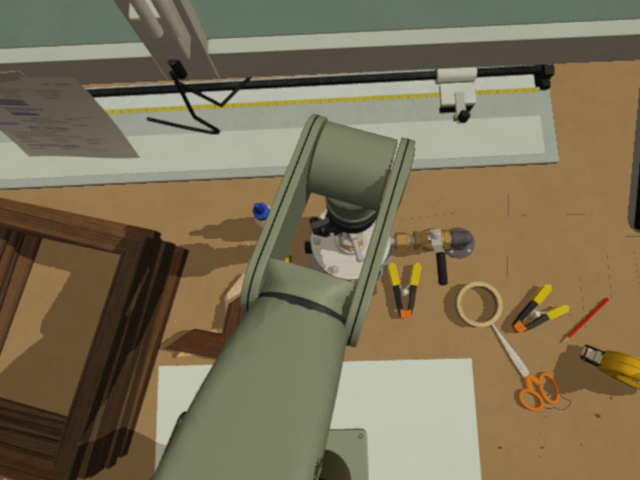

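In the side view the hub sits at (343,245), directly below the fingers. The top view shows the lever shut at (442,265). Going down to the hub to pinch it.

arm_command(plan=[[0, 0.05, 2, 0], [0, 0.05, 4, 0], [0, 0.05, 5.7, 0], [0, 0.05, 5.7, 0], [0, 0.05, 5.7, 0]])

```text
time: 10.25
tcp_pos: [0.4706, -0.0765, 0.1724]
ee_rot: [-3.119, 0.005, -2.891]
contact_force: [0.5, -0.6, 0.4]
width: 0.498
```

arm_command(plan=[[0, 0, 0, 0], [0, 0, 0, 0], [0, 0, 0, 0], [0, 0, 0, 0], [0, 0, 0, 0], [0, 0, 0, 0], [0, 0, 0, 0], [0, 0, 0, 0]], fingers=-1, force=40)

```text
time: 11.05
tcp_pos: [0.4711, -0.0751, 0.1737]
ee_rot: [-3.122, 0.007, -2.892]
contact_force: [-1.5, 5.1, 5.4]
width: 0.157
```

```bash
python3 - <<'E'
from h import *
st()
E
```

```text
t 11.05 j [-0.332  0.067  1.864 -0.014  1.194 -2.147] p [ 0.4711 -0.0751  0.1737] rpy [-3.122  0.007 -2.892] F [-1.47  5.1   5.41] M [1.277 0.326 0.071] w 0.157
```

arm_command(plan=[[0, 0, 0, 0.1], [0, 0, 0.01, 0.2], [0, 0, 0.02, 0.3], [0, 0, 0.02, 0.4], [0, 0, 0.02, 0.4]])

```text
time: 11.55
tcp_pos: [0.471, -0.0749, 0.1735]
ee_rot: [-3.126, 0.014, 2.991]
contact_force: [-0.4, 1.2, -0.8]
width: 0.157
```

```bash
python3 - <<'E'
from h import *
st()
E
```

```text
t 11.55 j [-0.332  0.067  1.864 -0.013  1.194 -1.747] p [ 0.471  -0.0749  0.1735] rpy [-3.126  0.014  2.991] F [-0.43  1.15 -0.76] M [ 0.447  0.183 -0.068] w 0.157
```

```bash
cat >> h.py <<'E'
def st2():
    o=arm.get_obs(); print('t',round(o['time'],2),'j6',round(o['joints'][5],3),'yaw',round(o['ee_rot'][2],3),'p',np.round(o['tcp_pos'],4),'F',np.round(o['contact_force'],1),'M',np.round(o['torque'],3),'tau6',round(o['joint_efforts'][5],3),'w',round(o['width'],3),'qv6',round(o['qvel'][5],3))
E
python3 -c "
from h import *
st2()"
```

```text
t 11.55 j6 -1.747 yaw 2.991 p [ 0.471  -0.0749  0.1735] F [-0.4  1.2 -0.8] M [ 0.447  0.183 -0.068] tau6 0.392 w 0.157 qv6 -0.074
```

arm_command(plan=[[0, 0, 0, 0.1], [0, 0, 0.01, 0.2], [0, 0, 0.02, 0.3], [0, 0, 0.02, 0.4]])

```text
time: 11.95
tcp_pos: [0.471, -0.0747, 0.1734]
ee_rot: [-3.133, 0.019, 2.59]
contact_force: [1.8, 1.0, -1.6]
width: 0.157
```

```bash
python3 -c "
from h import *
st2()"
```

```text
t 11.95 j6 -1.345 yaw 2.59 p [ 0.471  -0.0747  0.1734] F [ 1.8  1.  -1.6] M [0.394 0.19  0.062] tau6 -0.731 w 0.157 qv6 0.99
```

arm_command(plan=[[0, 0, 0.01, 0.08], [0, 0, 0.01, 0.16], [0, 0, 0.02, 0.24], [0, 0, 0.02, 0.3], [0, 0, 0.02, 0.3]])

```text
time: 12.45
tcp_pos: [0.4711, -0.0746, 0.1732]
ee_rot: [-3.139, 0.02, 2.291]
contact_force: [2.0, 1.2, -1.7]
width: 0.157
```

```bash
python3 -c "
from h import *
st2()"
```

```text
t 12.45 j6 -1.047 yaw 2.291 p [ 0.4711 -0.0746  0.1732] F [ 2.   1.2 -1.7] M [0.432 0.13  0.048] tau6 0.278 w 0.157 qv6 -0.035
```

arm_command(plan=[[0, 0, 0.01, 0.08], [0, 0, 0.01, 0.16], [0, 0, 0.02, 0.24], [0, 0, 0.02, 0.3], [0, 0, 0.02, 0.3]])

```text
time: 12.95
tcp_pos: [0.4711, -0.0746, 0.1731]
ee_rot: [3.138, 0.02, 1.994]
contact_force: [1.9, 0.8, -1.3]
width: 0.156
```

```bash
python3 -c "
from h import *
st2()"
```

```text
t 12.95 j6 -0.749 yaw 1.994 p [ 0.4711 -0.0746  0.1731] F [ 1.9  0.8 -1.3] M [0.355 0.329 0.   ] tau6 0.274 w 0.156 qv6 -0.033
```

arm_command(plan=[[0, 0, 0.01, 0.08], [0, 0, 0.01, 0.16], [0, 0, 0.02, 0.24], [0, 0, 0.02, 0.3], [0, 0, 0.02, 0.3]])

```text
time: 13.45
tcp_pos: [0.4712, -0.0746, 0.1729]
ee_rot: [3.132, 0.018, 1.696]
contact_force: [2.2, 0.9, -1.2]
width: 0.158
```

```bash
python3 -c "
from h import *
st2()"
```

```text
t 13.45 j6 -0.452 yaw 1.696 p [ 0.4712 -0.0746  0.1729] F [ 2.2  0.9 -1.2] M [ 0.387  0.421 -0.006] tau6 0.288 w 0.158 qv6 -0.032
```

arm_command(plan=[[0, 0, 0.01, 0.08], [0, 0, 0.01, 0.16], [0, 0, 0.02, 0.24], [0, 0, 0.02, 0.3], [0, 0, 0.02, 0.3]])

```text
time: 13.95
tcp_pos: [0.4713, -0.0745, 0.1728]
ee_rot: [3.127, 0.014, 1.399]
contact_force: [2.9, 0.9, -1.5]
width: 0.158
```

```bash
python3 -c "
from h import *
st2()"
```

```text
t 13.95 j6 -0.155 yaw 1.399 p [ 0.4713 -0.0745  0.1728] F [ 2.9  0.9 -1.5] M [0.495 0.455 0.064] tau6 0.336 w 0.158 qv6 -0.031
```

arm_command(plan=[[0, 0, 0.01, 0.08], [0, 0, 0.01, 0.16], [0, 0, 0.01, 0.2], [0, 0, 0.01, 0.2]])

```text
time: 14.35
tcp_pos: [0.4714, -0.0745, 0.1727]
ee_rot: [3.124, 0.011, 1.203]
contact_force: [3.0, 0.5, -2.7]
width: 0.156
```

```bash
python3 -c "
from h import *
st2()"
```

```text
t 14.35 j6 0.042 yaw 1.203 p [ 0.4714 -0.0745  0.1727] F [ 3.   0.5 -2.7] M [0.52  0.369 0.274] tau6 0.332 w 0.156 qv6 -0.014
```

arm_command(plan=[[0, 0, 0.01, 0.08], [0, 0, 0.01, 0.16], [0, 0, 0.01, 0.2], [0, 0, 0.01, 0.2]])

```text
time: 14.75
tcp_pos: [0.4714, -0.0745, 0.1726]
ee_rot: [3.123, 0.008, 1.006]
contact_force: [2.2, -0.0, -1.6]
width: 0.158
```

```bash
python3 -c "
from h import *
st2()"
```

```text
t 14.75 j6 0.239 yaw 1.006 p [ 0.4714 -0.0745  0.1726] F [ 2.2 -0.  -1.6] M [0.51  0.446 0.178] tau6 0.389 w 0.158 qv6 -0.016
```

arm_command(plan=[[0, 0, 0, 0.05], [0, 0, 0.01, 0.1], [0, 0, 0.01, 0.15], [0, 0, 0.01, 0.2], [0, 0, 0.01, 0.2]], force=80)

```text
time: 15.25
tcp_pos: [0.4715, -0.0745, 0.1727]
ee_rot: [3.122, 0.004, 0.809]
contact_force: [2.2, 0.0, -0.1]
width: 0.15
```

```bash
python3 -c "
from h import *
st2()"
```

```text
t 15.25 j6 0.436 yaw 0.809 p [ 0.4715 -0.0745  0.1727] F [ 2.2  0.  -0.1] M [0.574 0.61  0.215] tau6 0.451 w 0.15 qv6 -0.022
```

arm_command(plan=[[0, 0, 0, 0.05], [0, 0, 0.01, 0.1], [0, 0, 0.01, 0.15], [0, 0, 0.01, 0.2], [0, 0, 0.01, 0.2]])

```text
time: 15.75
tcp_pos: [0.4715, -0.0745, 0.1726]
ee_rot: [3.121, -0.0, 0.612]
contact_force: [2.7, 0.8, -1.0]
width: 0.148
```

```bash
python3 -c "
from h import *
st2()"
```

```text
t 15.75 j6 0.633 yaw 0.612 p [ 0.4715 -0.0745  0.1726] F [ 2.7  0.8 -1. ] M [0.651 0.537 0.309] tau6 0.512 w 0.148 qv6 -0.022
```

arm_command(plan=[[0, 0, 0, 0.05], [0, 0, 0.01, 0.1], [0, 0, 0.01, 0.15], [0, 0, 0.01, 0.2], [0, 0, 0.01, 0.2]])

```text
time: 16.25
tcp_pos: [0.4717, -0.0746, 0.1724]
ee_rot: [3.121, -0.005, 0.414]
contact_force: [3.1, 0.0, -1.6]
width: 0.144
```

```bash
python3 -c "
from h import *
st2()"
```

```text
t 16.25 j6 0.83 yaw 0.414 p [ 0.4717 -0.0746  0.1724] F [ 3.1  0.  -1.6] M [0.633 0.292 0.359] tau6 0.569 w 0.144 qv6 -0.022
```

arm_command(plan=[[0, 0, 0, 0.05], [0, 0, 0.01, 0.1], [0, 0, 0.01, 0.15], [0, 0, 0.01, 0.2], [0, 0, 0.01, 0.2]])

```text
time: 16.75
tcp_pos: [0.4717, -0.0747, 0.1724]
ee_rot: [3.123, -0.009, 0.217]
contact_force: [2.7, -0.3, -1.6]
width: 0.152
```

```bash
python3 -c "
from h import *
st2()"
```

```text
t 16.75 j6 1.027 yaw 0.217 p [ 0.4717 -0.0747  0.1724] F [ 2.7 -0.3 -1.6] M [0.648 0.418 0.464] tau6 0.641 w 0.152 qv6 -0.022
```

arm_command(plan=[[0, 0, 0, 0.04], [0, 0, 0, 0.08], [0, 0, 0.01, 0.13], [0, 0, 0.01, 0.13], [0, 0, 0.01, 0.13]])

```text
time: 17.25
tcp_pos: [0.4717, -0.0748, 0.1723]
ee_rot: [3.124, -0.011, 0.09]
contact_force: [2.8, 0.0, -0.9]
width: 0.152
```

```bash
python3 -c "
from h import *
st2()"
```

```text
t 17.25 j6 1.154 yaw 0.09 p [ 0.4717 -0.0748  0.1723] F [ 2.8  0.  -0.9] M [0.628 0.444 0.487] tau6 0.482 w 0.152 qv6 0.011
```

arm_command(plan=[[0, 0, 0, 0], [0, 0, 0, 0]])

```text
time: 17.45
tcp_pos: [0.4717, -0.0747, 0.1723]
ee_rot: [3.124, -0.011, 0.091]
contact_force: [2.7, -0.4, -2.0]
width: 0.148
```

```bash
python3 -c "
from h import *
st2()"
```

```text
t 17.45 j6 1.153 yaw 0.091 p [ 0.4717 -0.0747  0.1723] F [ 2.7 -0.4 -2. ] M [0.643 0.406 0.487] tau6 0.462 w 0.148 qv6 0.006
```

The moment holds at 0.49 N·m, so the plug is snug. I'll let the handle spring back, then release and check.

arm_command(plan=[[0, 0, 0, -0.05], [0, 0, 0, -0.1], [0, 0, 0, -0.12], [0, 0, 0, -0.12]])

```text
time: 17.85
tcp_pos: [0.4717, -0.0747, 0.1723]
ee_rot: [3.123, -0.009, 0.21]
contact_force: [3.1, -0.4, -1.2]
width: 0.148
```

```bash
python3 -c "
from h import *
st2()"
```

```text
t 17.85 j6 1.034 yaw 0.21 p [ 0.4717 -0.0747  0.1723] F [ 3.1 -0.4 -1.2] M [0.723 0.413 0.191] tau6 0.052 w 0.148 qv6 0.011
```

arm_command(plan=[[0, 0, 0, 0], [0, 0, 0, 0], [0, 0, 0, 0], [0, 0, 0, 0], [0, 0, -2, 0], [0, 0, -5, 0], [0, 0, -8, 0], [0, 0, -8, 0]], fingers=0)

```text
time: 18.65
tcp_pos: [0.4737, -0.0744, 0.2575]
ee_rot: [3.117, -0.018, 0.21]
contact_force: [-0.0, -0.5, 1.1]
width: 0.498
```

```bash
python3 - <<'E'
from h import *
st(); snap('side','side5')
print(d((.404,-.2445,.235),.01))
E
```

```text
t 18.65 j [-0.329 -0.024  1.773 -0.012  1.365  1.034] p [ 0.4737 -0.0744  0.2575] rpy [ 3.117 -0.018  0.21 ] F [-0.05 -0.49  1.07] M [-0.003 -0.027 -0.046] w 0.498
(array([-10.28,  15.2 ,   2.2 ]), np.float64(0.2))
```

View pics/side5.png

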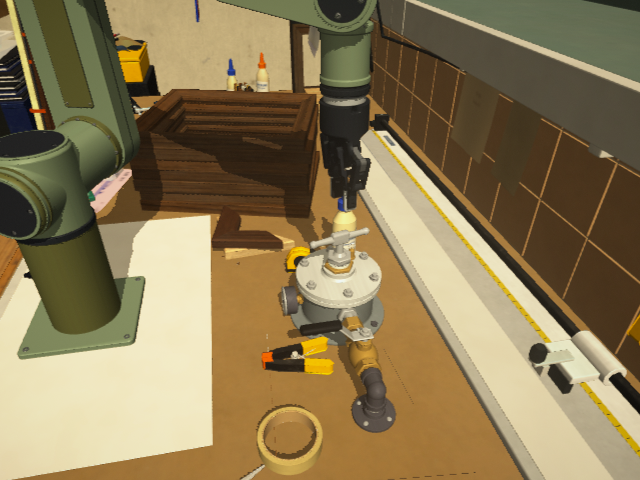

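```bash
python3 - <<'E'
from m import *
for f in('side0','side3','side4','side5','top0'):
    s,P,img,ok,u,v=meas(f)
    h=ok&(P[...,2]>.166)&(P[...,2]<.19)&(np.hypot(P[...,0]-.471,P[...,1]+.0765)<.065)&(img.min(2)>60)
    q=P[h];r=cv2.minAreaRect((q[:,:2]*1000).astype(np.float32));
    c=q[:,:2]-q[:,:2].mean(0);w,V=np.linalg.eigh(c.T@c);a=np.degrees(np.arctan2(V[1,1],V[0,1]))
    print(f,len(q),r,'pca',a,q.mean(0))
E
```

```text
side0 508 ((471.47991943359375, -78.12321472167969), (115.98574829101562, 15.525216102600098), 15.468353271484375) pca -165.6224749857848 [ 0.46946678 -0.08094335  0.17748617]
side3 186 ((471.8125, -79.08812713623047), (116.32231903076172, 12.308368682861328), 16.160364151000977) pca -165.78233532651228 [ 0.49410324 -0.07410414  0.1766617 ]
side4 509 ((471.852783203125, -78.39618682861328), (115.66407012939453, 14.754255294799805), 13.492592811584473) pca -165.5279030366259 [ 0.46968995 -0.08087873  0.17741594]
side5 496 ((472.2197265625, -77.56599426269531), (116.07381439208984, 15.743474006652832), 15.401997566223145) pca -165.2762684985746 [ 0.46988091 -0.08073745  0.17614097]
top0 430 ((470.41387939453125, -76.55801391601562), (115.17406463623047, 14.230391502380371), 14.549967765808105) pca -165.19466701512945 [ 0.46896035 -0.07645697  0.18144696]
```

After release the handle is at 14.7°, against a loaded gripper yaw of 5.2°. That is about 0.167 rad of spring-back, or 0.5–0.55 N·m, which agrees with the moment reading. The neighbours haven't moved. Back to the lever.

arm_command(plan=[[-2, 3, 0.3, 0.05], [-4, 6, 0.7, 0.1], [-6, 9, 1.2, 0.15], [-8, 12, 1.7, 0.2], [-10.3, 15.2, 2.2, 0.2], [-10.3, 15.2, 2.2, 0.2], [-10.3, 15.2, 2.2, 0.2], [-10.3, 15.2, 2.2, 0.2]])

```text
time: 19.5
tcp_pos: [0.4037, -0.2435, 0.2342]
ee_rot: [3.124, -0.017, 0.011]
contact_force: [0.6, -0.3, 0.6]
width: 0.498
```

```bash
python3 - <<'E'
from h import *
st(); print(d((.4045,-.2442,.132),.01))
E
```

```text
t 19.5 j [-7.260e-01 -2.000e-02  1.819e+00 -1.000e-03  1.319e+00  8.340e-01] p [ 0.4037 -0.2435  0.2342] rpy [ 3.124 -0.017  0.011] F [ 0.58 -0.31  0.55] M [-0.021  0.018 -0.017] w 0.498
(array([-0.09, -0.11, 10.22]), np.float64(0.001))
```

arm_command(plan=[[0, 0, 3, 0], [0, 0, 6, 0], [-0.1, -0.1, 8.5, 0], [-0.1, -0.1, 10.2, 0], [-0.1, -0.1, 10.2, 0], [-0.1, -0.1, 10.2, 0]])

```text
time: 20.1
tcp_pos: [0.405, -0.2435, 0.1324]
ee_rot: [3.124, -0.017, 0.013]
contact_force: [0.9, -0.2, -0.3]
width: 0.504
```

arm_command(plan=[[0, 0, 0, 0], [0, 0, 0, 0], [0, 0, 0, 0], [0, 0, 0, 0], [0, 0, 0, 0], [0, 0, 0, 0], [0, 0, 0, 0]], fingers=-1, force=30)

```text
time: 20.8
tcp_pos: [0.4061, -0.2439, 0.134]
ee_rot: [3.123, -0.02, 0.013]
contact_force: [0.6, 2.7, 6.1]
width: 0.202
```

```bash
python3 - <<'E'
from h import *
st()
E
```

```text
t 20.8 j [-0.724  0.108  1.913 -0.     1.093  0.835] p [ 0.4061 -0.2439  0.134 ] rpy [ 3.123 -0.02   0.013] F [0.6  2.69 6.14] M [ 0.361 -0.067  0.089] w 0.202
```

arm_command(plan=[[0.03, 0.68, 0, -0.1], [0.14, 1.36, 0, -0.2], [0.31, 2.02, 0, -0.3], [0.54, 2.67, 0, -0.4], [0.84, 3.28, 0, -0.5], [1.2, 3.87, 0, -0.6], [1.61, 4.41, 0, -0.7], [1.61, 4.41, 0, -0.7]])

```text
time: 21.6
tcp_pos: [0.4228, -0.2874, 0.1342]
ee_rot: [3.116, -0.005, 0.712]
contact_force: [2.7, 1.7, -4.9]
width: 0.204
```

```bash
python3 - <<'E'
from h import *
st()
E
```

```text
t 21.6 j [-0.768  0.184  1.824  0.003  1.108  0.09 ] p [ 0.4228 -0.2874  0.1342] rpy [ 3.116 -0.005  0.712] F [ 2.71  1.66 -4.93] M [ 0.433 -0.453  0.113] w 0.204
```

arm_command(plan=[[0.03, 0.68, 0, -0.1], [0.14, 1.36, 0, -0.2], [0.31, 2.02, 0, -0.3], [0.54, 2.67, 0, -0.4], [0.84, 3.28, 0, -0.5], [1.2, 3.87, 0, -0.6], [1.61, 4.41, 0, -0.7], [1.61, 4.41, 0, -0.7]])

```text
time: 22.4
tcp_pos: [0.4632, -0.31, 0.1343]
ee_rot: [3.121, 0.012, 1.41]
contact_force: [1.4, -0.7, -5.9]
width: 0.206
```

```bash
python3 - <<'E'
from h import *
st()
E
```

```text
t 22.4 j [-7.460e-01  2.760e-01  1.709e+00  1.000e-03  1.133e+00 -5.850e-01] p [ 0.4632 -0.31    0.1343] rpy [3.121 0.012 1.41 ] F [ 1.41 -0.7  -5.87] M [ 0.04  -0.108  0.097] w 0.206
```

arm_command(plan=[[0.01, 0.34, 0, -0.05], [0.03, 0.68, 0, -0.1], [0.06, 0.96, 0, -0.14], [0.07, 1.03, 0, -0.15], [0.07, 1.03, 0, -0.15]])

```text
time: 22.9
tcp_pos: [0.4729, -0.3108, 0.1342]
ee_rot: [3.124, 0.015, 1.557]
contact_force: [-0.9, -2.2, -3.9]
width: 0.205
```

```bash
python3 - <<'E'
from h import *
st()
E
```

```text
t 22.9 j [-0.735  0.293  1.687  0.     1.139 -0.721] p [ 0.4729 -0.3108  0.1342] rpy [3.124 0.015 1.557] F [-0.9  -2.21 -3.92] M [ 0.114  0.139 -0.133] w 0.205
```

arm_command(plan=[[0, 0.15, 0, -0.01], [0, 0.3, 0, -0.02], [0, 0.3, 0, -0.02]])

```text
time: 23.2
tcp_pos: [0.475, -0.3109, 0.1342]
ee_rot: [3.127, 0.015, 1.578]
contact_force: [-4.9, -0.4, -0.1]
width: 0.203
```

```bash
python3 - <<'E'
from h import *
st()
E
```

```text
t 23.2 j [-7.310e-01  2.980e-01  1.681e+00 -1.000e-03  1.142e+00 -7.380e-01] p [ 0.475  -0.3109  0.1342] rpy [3.127 0.015 1.578] F [-4.94 -0.45 -0.15] M [0.104 0.852 0.198] w 0.203
```

arm_command(plan=[[0, 0.15, 0, -0.01], [0, 0.3, 0, -0.01], [0, 0.3, 0, -0.01]])

```text
time: 23.5
tcp_pos: [0.4754, -0.3109, 0.1341]
ee_rot: [3.133, 0.015, 1.588]
contact_force: [-10.4, -1.7, 1.8]
width: 0.207
```

```bash
python3 - <<'E'
from h import *
st()
E
```

```text
t 23.5 j [-0.729  0.302  1.676 -0.005  1.148 -0.744] p [ 0.4754 -0.3109  0.1341] rpy [3.133 0.015 1.588] F [-10.38  -1.73   1.82] M [ 0.105  1.571 -0.015] w 0.207
```

The lever is on the open stop: it moved 0.4 mm for 3 mm commanded, with 10 N. I'll release, retreat and check.

arm_command(plan=[[0, 0, 0, 0], [0, 0, 0, 0], [0, 0, 0, 0], [0, 0, 0, 0], [0, 0, -3, 0], [0, 0, -7, 0], [0, 0, -11, 0], [-2, 0, -14, 0], [-5, 0, -15, 0], [-9, 0, -15, 0], [-9, 0, -15, 0]], fingers=0)

```text
time: 24.6
tcp_pos: [0.4757, -0.4031, 0.2863]
ee_rot: [3.131, 0.019, 1.585]
contact_force: [0.5, 0.6, -0.3]
width: 0.502
```

```bash
python3 - <<'E'
from h import *
st(); snap('side','side6');snap('top','top6')
from m import *
for f in('side0','side6'):
    s,P,img,ok,u,v=meas(f)
    l=ok&(P[...,2]>.118)&(P[...,2]<.145)&(img.max(2)<70)&(P[...,0]>.35)&(P[...,0]<.5)&(P[...,1]<-.2)&(P[...,1]>-.36)
    q=P[l];print(f,len(q),cv2.minAreaRect((q[:,:2]*1000).astype(np.float32)))
    h=ok&(P[...,2]>.166)&(P[...,2]<.19)&(np.hypot(P[...,0]-.471,P[...,1]+.0765)<.065)&(img.min(2)>60)
    print(cv2.minAreaRect((P[h][:,:2]*1000).astype(np.float32)))
E
```

```text
t 24.6 j [-0.839  0.271  1.385 -0.005  1.465 -0.853] p [ 0.4757 -0.4031  0.2863] rpy [3.131 0.019 1.585] F [ 0.53  0.57 -0.27] M [ 0.058 -0.032  0.009] w 0.502
side0 440 ((468.50341796875, -313.64129638671875), (65.20484924316406, 15.99994945526123), 86.0353012084961)
((471.47991943359375, -78.12321472167969), (115.98574829101562, 15.525216102600098), 15.468353271484375)
side6 419 ((474.6370849609375, -314.6617431640625), (16.583425521850586, 63.699867248535156), 0.6994708180427551)
((471.6662902832031, -77.40852355957031), (116.0155029296875, 15.641919136047363), 14.491424560546875)
```

View pics/side6.png

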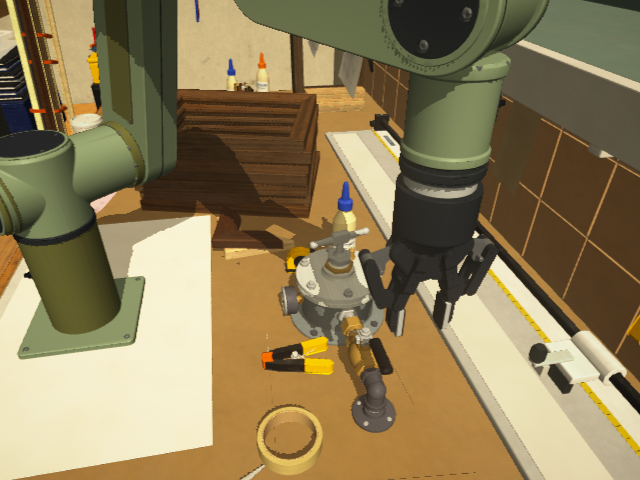

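View pics/top6.png

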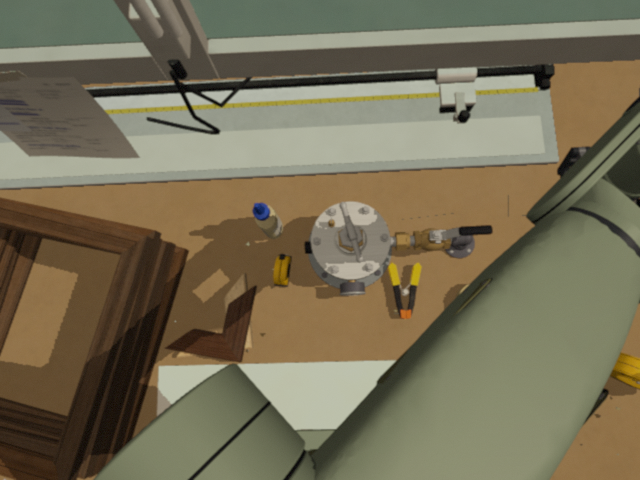

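The lever is along the pipe at (475,230). It measures 90.7°, against 0.9° when shut, so it is fully open. The bottle (268,218), tape measure (283,270) and clamp (405,290) haven't moved, and the arm is clear of everything.

```bash
python3 -c "
from h import *
print(arm.sign_off())"
```

```text
the job is handed in; nothing more can be done
None
```

The job is done in the order asked and handed in at about 25 s of the 72 s allowed.

- **Air off:** I swung the lever clockwise until it sat against its shut stop. The camera measured it 0.9° off the pot's front direction.
- **Plug snug:** I turned the plug about 3.3 rad clockwise in one grip, until the moment held at 0.49 N·m, and then let the handle spring back.
- **Air on:** I returned the lever to its open stop, and the camera measured it 89.8° from shut.

The readings of the plug's tightness differ a little. The handle's spring-back of about 0.167 rad suggests 0.55 N·m, and the last joint's effort suggests about 0.47 N·m. The moment reading still showed 0.19 N·m after a 0.12 rad unwind, where about 0.09 was expected. That leaves about 0.1 N·m of uncertainty, but every estimate is between 0.35 and 0.9 N·m.

The last pictures show the bottle, tape measure and clamp where they were, judged by eye. The gripper was clear of everything when I handed in.

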